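# Cock and fire the watch shock tester

### The arm

A 7-joint arm with a two-finger parallel gripper is mounted at the origin on the work surface. World frame = base frame: x ahead of the robot, y to its left, z up, the work surface at z = 0. Lengths are in mm, angles in rad, forces in N, time in s.
With the tool pointing down it reaches from about 400 to 875 mm from the base axis. Payload 4.4 kg.
Tool frame: the origin (TCP) lies midway between the tips of the shut fingers; the grasp point (between the pads) lies 19 mm behind it; z points along the fingers, y is the line along which they close (so a half turn about z gives the same grasp; the last joint's range is limited). The gripper opens to 85 mm and grips with 20 to 120 N. Pads are 22 mm wide; open, the fingers measure 114 mm over their backs; the gripper's body (76 mm by 85 mm) begins 54 mm behind the grasp point. The pads swing forward as they close: fully open they stand 13 mm farther back than shut.
Start: joints at [-1.275, 0.628, 0.038, 1.517, -0.027, 0.996, -0.02], TCP at [230.049, 607.944, 200.513] pointing down, gripper open.
Joint ranges: [-3.06, 3.06], [-0.37, 2.12], [-1.25, 1.32], [0.18, 2.47], [-1.1, 4.24], [0.23, 1.98], [-2.94, 2.94]. Speed limits (rad/s): [2.57, 2.57, 3.14, 3.14, 3.14, 3.14, 3.14].

### API

Orientations are given as [roll, pitch, yaw] about the fixed x, y, z axes, in that order (R = Rz(yaw) Ry(pitch) Rx(roll)).
In Python, from cell import ctrl gives the robot as it stands.
- The arm moves only by the shell command python3 -m handwheel 'ROWS'. ROWS is JSON, a list of rows, each a list of 3 entries, a list of its own where there are three numbers: the turn, a rotation vector about the tool's x, y, z in degrees, then the shift along the tool's x, y, z in m, then the closure, from 0 (fully open) to 1 (shut). A call has 1 to 5 rows; each row shifts and turns the commanded pose from where the row before left it, along the tool's axes as they then stand; what a row does not reach is not made up. A row lasts 1/12 s, in which the tool goes at most 41.7 mm and 7.16 degrees, less where a joint would pass 70% of its speed; a pose out of reach is approached as far as the arm can. A call is refused whole if a number of a shift passes 0.0417 or a number of a turn 7.16, either way. A call with a gripper value outside its range is refused whole. The fingers move at their own pace and stop on an object; the grip force is fixed at half the most. Time passes only in rows, so rows that do not move let the fingers close. It gives the time, the measured TCP pose, the force, the opening and the grip force at its end, in the units of the state.
- ctrl.read_state(): the state, without advancing time (a new reading comes with each control period).
- ctrl.get_image(name): name is "side" or "top"; returns a dict with "pixels" (384x512x3 uint8, red, green, blue), "fx", "fy", "cx", "cy" (pixels), "k1" (the pictures are not rectified: a ray, as slopes to the right and down, at radius r is drawn at 1 + k1 r^2 times it, then the intrinsics apply), "pose" (4x4, takes a point from camera to world coordinates). Camera axes: x right, y up, looking along -z (the intrinsics and any distortion apply to the point x, -y, -z); pixel columns grow to the right and rows downward; lengths in mm; the calibration is good to about 2 mm. A picture is of the moment at which its call begins. There is no depth.
- ctrl.finish_job(): hands the job in; it is judged then, once.
The state is a dict: "clock": time; "qpos": joint angles; "qd": joint speeds; "tau": joint torques, N m; "eef_pos": TCP position; "tool_rot": TCP orientation; "force": force on the tool from outside, world axes, zero at the start; "torque": the same for the moment, N m; "width": finger opening in mm; "gripper_force": force on a finger pad.
Only numpy, scipy, OpenCV 4.12 (cv2) and the standard library are available. Lean on these libraries where they do the work, as an engineer would, in place of code of your own. Each camera call takes 0.05 s, during which the arm holds its last target. There are 200 camera calls.

### The job

Give the watch case its shock test: swing the tester's sprung striker arm back by its handle until the catch holds it, easing it against the rubber buffer behind the catch rather than forcing it, and let go of it. Then press the trigger pad gently until the striker flies forward and knocks the watch case into the trough, and take your hand off the tester. Do not touch the watch case yourself, and leave the other things on the bench and on the tester's plate where they are.

Things in the scene. Friction and masses are not known exactly. Their poses are not given: they have to be found in the camera images.
- base: the tester: a fixed aluminium plate 220 (x) x 420 (y) x 16 mm, origin at the centre of its underside, at any place and yaw on the bench. At x +70 mm, y 0 stands the vertical pivot of the striker arm; on the +y half the catch and the trigger pad; on the -y half the trough. Nothing on it but the handle rises above 62 mm over the bench
- pivot (a point): point on the vertical axis of the striker arm's pivot, at the height of the middle of the handle, 74 mm over the bench
- handle (a point): the middle of the striker arm's handle: an upright black round post 16 mm across and 43 mm tall (52 to 95 mm over the bench), 110 mm from the pivot axis. It stands on the hammer head of the arm (steel bar 20 mm wide, 160 mm long) and turns with it about the pivot. At rest the arm points along the plate's -x
- striker (a joint): striker arm's angle (rad): 0 at rest, growing as it is cocked, clockwise seen from above: at q the handle is at (-110 cos q, +110 sin q) mm from the pivot in the plate's axes. A spring pulls it back, 0.9 N m/rad (7 to 9 N at the handle when cocked). The catch, a sprung sloped tooth, is clamped at a different place on the arc each time: the arm stays caught somewhere between 0.80 and 1.15 rad
- buffer (a joint): how far the rubber buffer behind the catch is pushed in (m), 0 if free. Over the last 0.2 rad before the catch the arm rides up the tooth and the force at the handle rises to 9-13 N, then drops by 2 to 5 N as the tooth snaps up behind it. 2 mm further the arm meets the buffer and the force climbs 3 to 4 N per mm at the handle. Pushing it in over 6 mm (some 25 N at the handle) is forcing it
- trigger (a joint): how far the trigger pad is down (m): 0 up, 0.015 at its bottom stop; it springs back up.  With the arm caught it lets go 7 to 12 mm down, at some 4 to 8 N
- pad (a point): the trigger pad: a flat black round pad 32 mm across, facing up; this point is the centre of its top face, 55 mm over the bench when up; pressed straight down. It lies 200 mm from the pivot axis, in the direction of the arm at 0.95 rad. It must not be pressed with more than 25 N
- case: the watch case to be tested: a loose steel disc 38 mm across, 12 mm high, about 45 g, lying on the plate just ahead of the hammer head on its -y side
- case_c (a point): centre of the watch case, half-way up
- trough (a point): middle of the trough's floor, 6 mm above it: the trough is a channel 56 mm wide inside, along the plate's y from y -60 mm (flared mouth) to a rubber end wall at -196 mm, walls 28 mm high, end wall 44 mm, open at the end towards the hammer
- loupe: bystander: black eye loupe standing on the +y far part of the tester's plate, 34 mm across, 26 mm tall, origin under its centre; leave it alone
- holder: bystander: brass movement ring lying on the -y far part of the tester's plate, 36 mm across, 12 mm tall, origin under its centre; leave it alone
- spare: bystander: a second watch case with a grey dial, on the bench, 38 mm across, origin under its centre; leave it alone
- driver: bystander: small screwdriver on the bench, 110 mm, origin under its centre; leave it alone
- oil: bystander: oil bottle with red cap, 28 mm across, 50 mm tall, origin under its centre; leave it alone
- dome: bystander: glass dust dome, 72 mm across, 50 mm tall, origin under its centre; leave it alone
- tweezers: bystander: steel tweezers on the bench, 140 mm, origin under its centre; leave it alone
Mind the look-alikes: they are no part of the job. What is shaped like the case but green or red is not meant.

How it is judged:
By the outcome, as a careful person would: the job done as asked, in the order asked, and still so for the second after the job is handed in, with the robot touching nothing.
It also fails if it takes over 64 s, if anything falls off the work surface, if the arm or the gripper's body presses on something with over 40 N, if the wrist force passes 120 N, or if a joint passes its speed limit or range.

## Working session

There is one attempt and no reset: what is moved stays moved. The work goes in short steps, Python scripts to look and compute and a shell command to move; the robot and the scene stay as the last step left them, time stands still between calls to the robot, and variables do not carry over. Pictures are saved under pics/ and viewed, at most 10 in all, crops included, and the job is handed in when it is done.

```bash
ls; mkdir -p pics; cat > h.py <<'E'
import numpy as np, cv2
from cell import ctrl
def K(im): return np.array([[im['fx'],0,im['cx']],[0,im['fy'],im['cy']],[0,0,1.]]),np.array([im['k1'],0,0,0,0.])
def ray(im,uv):
    k,d=K(im); P=np.array(im['pose'],float)
    p=cv2.undistortPoints(np.array([[uv]],float),k,d)[0,0]
    return P[:3,3],P[:3,:3]@np.array([p[0],-p[1],-1])
def at(im,uv,z):
    o,r=ray(im,uv); return (o+r*(z-o[2])/r[2]).round(1)
def proj(im,X):
    k,d=K(im); P=np.array(im['pose'],float)
    c=(np.atleast_2d(X)-P[:3,3])@P[:3,:3]; c=c*[1,-1,-1]
    return cv2.projectPoints(c,np.zeros(3),np.zeros(3),k,d)[0][:,0]
def shot(name,fn):
    im=ctrl.get_image(name); np.save('pics/'+fn+'.npy',im,allow_pickle=True)
    cv2.imwrite('pics/'+fn+'.png',cv2.resize(im['pixels'][:,:,::-1],(800,600),interpolation=cv2.INTER_CUBIC)); return im
def load(fn): return np.load('pics/'+fn+'.npy',allow_pickle=True).item()
E
python3 - <<'E'
from h import *
for n in('top','side'):
    im=shot(n,n+'0'); print(n,im['fx'],im['k1'],np.round(im['pose'],2).tolist())
s=ctrl.read_state(); print(s)
E
```

```text
pics
top 359.71160842380414 -0.005736235808900986 [[-0.02, 1.0, -0.09, 447.25], [-1.0, -0.02, -0.02, -6.36], [-0.03, 0.09, 1.0, 981.46], [0.0, 0.0, 0.0, 1.0]]
side 429.2476557780651 -0.02395918689084477 [[-0.93, 0.27, -0.25, 284.81], [-0.37, -0.71, 0.6, 599.53], [-0.02, 0.65, 0.76, 845.87], [0.0, 0.0, 0.0, 1.0]]
{'clock': 0.1, 'qpos': array([-1.27480384,  0.62925659,  0.03843069,  1.51824311, -0.0270138 ,
        0.99629216, -0.02003604]), 'qd': array([ 0.00121361, -0.00201886, -0.00016366, -0.00373611,  0.00075475,
        0.00097865,  0.0014504 ]), 'tau': array([ 3.08214607e-03, -5.64518237e+01,  1.23033196e+00, -1.93972814e+01,
        1.12856537e-02,  5.34454768e-03, -1.08520885e-05]), 'eef_pos': array([229.81645235, 607.37938909, 199.68686967]), 'tool_rot': array([-3.13991066e+00, -3.31966355e-06,  2.77976856e+00]), 'force': array([-0.0031872 , -0.31622548,  0.19777622]), 'torque': array([-0.01073856,  0.02927774,  0.04397871]), 'gripper_force': 0.0, 'width': 85.46452216215754}
```

View pics/top0.png

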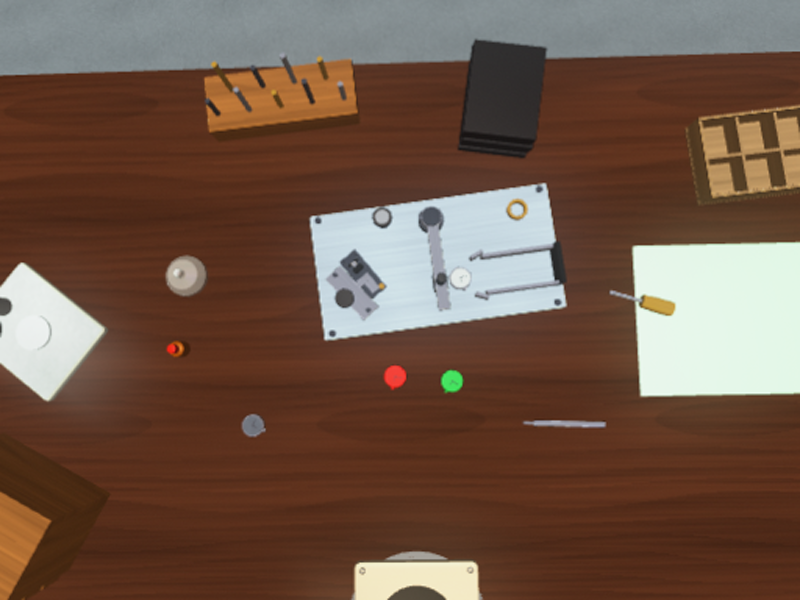

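View pics/side0.png

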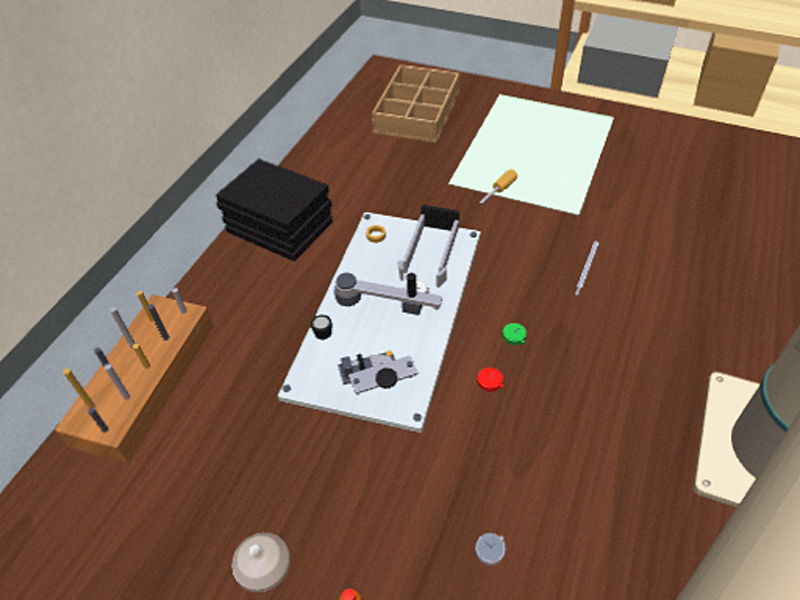

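Top view: the tester's plate has its corners at about (310,216), (545,184), (566,307) and (325,340). The pivot is at (431,218), the handle at (440,279) and the pad at (345,298). The white-dial case is at (460,278) on the plate beside the hammer. The red (395,376), green (452,381) and grey (253,426) discs on the bench are look-alikes. Next I fit the plate pose.

```bash
cat > fit.py <<'E'
from h import *
from scipy.optimize import least_squares
s=.64
t,sd=load('top0'),load('side0')
loc={'c1':(110,210,16),'c2':(110,-210,16),'c3':(-110,-210,16),'c4':(-110,210,16),'h':(-40,0,95),'p':(70+200*-np.cos(.95),200*np.sin(.95),55)}
top={'c1':(310,216),'c2':(545,184),'c3':(566,307),'c4':(325,340),'h':(440,278),'p':(345,298)}
side={'c1':(279,399),'c2':(366,212),'c3':(481,232),'c4':(421,430),'h':(411,276),'p':(386,377)}
def W(p,L):
    c,n=np.cos(p[2]),np.sin(p[2]); L=np.array(L,float)
    return np.stack([p[0]+c*L[...,0]-n*L[...,1],p[1]+n*L[...,0]+c*L[...,1],L[...,2]],-1)
def res(p):
    X=W(p,[loc[k] for k in loc])
    return np.concatenate([(proj(t,X)-s*np.array([top[k] for k in loc])).ravel(),(proj(sd,X)-s*np.array([side[k] for k in loc])).ravel()])
if __name__=='__main__':
    r=least_squares(res,[600,0,.1],loss='soft_l1'); p=r.x; print(p); print(res(p).reshape(2,-1,2).round(1).tolist())
    np.save('plate.npy',p)
    for n,L in dict(pivot=(70,0,74),handle=(-40,0,74),pad=loc['p']).items(): print(n,W(p,L).round(1))
    print('case',at(t,(460*s,278*s),28), 'handle top',at(t,(440*s,278*s),95),'pad',at(t,(345*s,298*s),55), at(sd,(386*s,377*s),55))
    c=t['pixels'][170:225,180:370]
    cv2.imwrite('pics/crop.png',cv2.resize(t['pixels'][110:225,190:370,::-1],None,fx=4.4,fy=4.4,interpolation=cv2.INTER_CUBIC))
E
python3 fit.py
```

```text
[ 6.06805981e+02 -4.33574243e+01  1.15677893e-01]
[[[-1.0, 0.2], [0.6, -0.5], [0.1, 0.3], [-0.9, 0.4], [0.6, -0.2], [-1.1, 0.1]], [[-1.3, -1.7], [-0.5, -0.2], [0.2, -0.5], [0.3, -0.5], [0.5, 0.5], [0.3, 0.2]]]
pivot [676.3 -35.3  74. ]
handle [567.1 -48.   74. ]
pad [542.  112.9  55. ]
case [575.  -83.7  28. ] handle top [566.7 -46.6  95. ] pad [542.1 110.   55. ] [542.9 112.6  55. ]
```

View pics/crop.png

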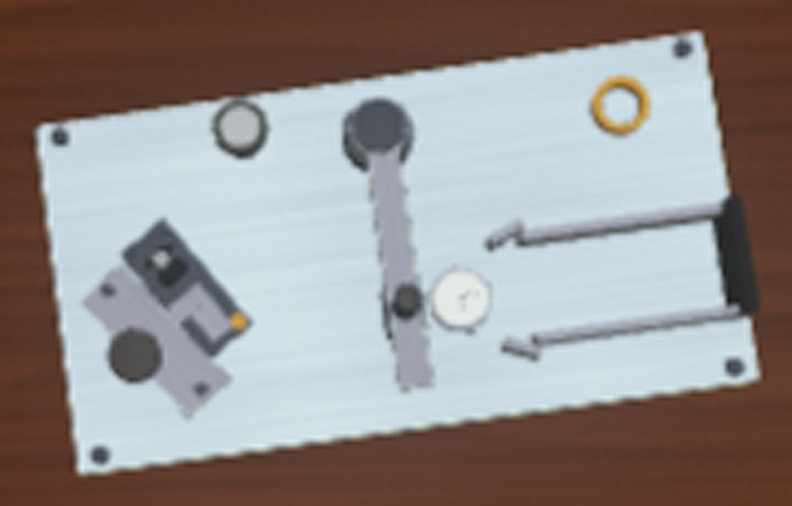

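The crop shows the white-dial case beside the hammer at crop pixel (460,298). It is the only such disc on the plate ahead of the head's -y side. The fit residuals are about 1 px. I'll grip the handle with the closing line along the tangent, starting with a move above it at the present height.

```bash
for i in 1 2 3 4; do python3 -m handwheel '[[[0,0,0],[-0.0228,-0.0205,0],0],[[0,0,0],[-0.0228,-0.0205,0],0],[[0,0,0],[-0.0228,-0.0205,0],0],[[0,0,0],[-0.0228,-0.0205,0],0],[[0,0,0],[-0.0228,-0.0205,0],0]]' | tail -c 300; done
python3 -m handwheel '[[[0,0,0],[-0.0228,-0.0205,0],0],[[0,0,0],[-0.0228,-0.0205,0],0],[[0,0,0],[-0.0228,-0.0205,0],0],[[0,0,0],[-0.0228,-0.0205,0],0]]'
python3 -m handwheel '[[[0,0,-6.8],[0,0,0],0],[[0,0,-6.8],[0,0,0],0],[[0,0,-6.8],[0,0,0],0],[[0,0,-6.9],[0,0,0],0],[[0,0,0],[0,0,0],0]]'
cat > e.py <<'E'
from h import *
from scipy.spatial.transform import Rotation as R
s=ctrl.read_state(); print(round(s['clock'],2),s['eef_pos'].round(1),s['tool_rot'].round(3),'F',s['force'].round(1),'w',round(s['width'],1),'q',s['qpos'].round(2))
p=np.load('plate.npy'); from fit import W
M=R.from_euler('xyz',s['tool_rot']).as_matrix()
for n,L in dict(handle=(-40,0,68),pad=(70-200*np.cos(.95),200*np.sin(.95),55)).items(): print(n,'in tool mm',((W(p,L)-s['eef_pos'])@M).round(1))
v=s['eef_pos'][:2]-W(p,(70,0,0))[:2]; print('r',np.hypot(*v).round(1),'q',(np.pi-(np.arctan2(v[1],v[0])%(2*np.pi)-p[2])).round(3),'Ftool',(s['force']@M).round(1))
E
python3 e.py
```

```text
clock: 0.52
eef_pos: [300.7, 470.1, 200.1]
tool_rot: [-3.141, -0.0, 2.78]
force: [-0.2, 0.6, 0.8]
width: 85.6
gripper_force: 0.0
clock: 0.93
eef_pos: [371.0, 333.9, 200.3]
tool_rot: [-3.141, -0.0, 2.78]
force: [0.8, 0.6, -0.6]
width: 85.2
gripper_force: 0.0
clock: 1.35
eef_pos: [441.3, 197.8, 200.3]
tool_rot: [-3.141, -0.0, 2.78]
force: [0.6, 0.1, 0.3]
width: 85.6
gripper_force: 0.0
clock: 1.77
eef_pos: [511.6, 61.6, 200.3]
tool_rot: [-3.141, -0.001, 2.78]
force: [0.4, 1.3, -0.1]
width: 85.7
gripper_force: 0.0
clock: 2.1
eef_pos: [567.8, -47.3, 200.1]
tool_rot: [-3.141, -0.001, 2.78]
force: [1.0, 0.5, -0.1]
width: 85.6
gripper_force: 0.0
clock: 2.52
eef_pos: [567.3, -46.0, 200.1]
tool_rot: [3.141, -0.001, -3.024]
force: [0.1, 0.3, 0.3]
width: 85.3
gripper_force: 0.0
2.52 [567.3 -46.  200.1] [ 3.141e+00 -1.000e-03 -3.024e+00] F [0.1 0.3 0.3] w 85.3 q [ 0.06  0.51 -0.04  1.75  0.03  0.88  1.69]
handle in tool mm [  0.3  -2.  132.1]
pad in tool mm [  6.4 160.7 145.2]
r 109.6 q 0.018 Ftool [-0.1  0.3 -0.3]
```

```bash
python3 -m handwheel '[[[0,0,0],[0,0,0.03],0],[[0,0,0],[0,0,0.03],0],[[0,0,0],[0,0,0.03],0],[[0,0,0],[0,0,0.02],0],[[0,0,0],[0,0,0.01],0]]' >/dev/null
python3 -m handwheel '[[[0,0,0],[0,0,0.006],0],[[0,0,0],[0,0,0.004],0],[[0,0,0],[0,0,0],0],[[0,0,0],[0,0,0],0]]'
python3 -c "
from h import *
im=shot('side','side1');cv2.imwrite('pics/side1c.png',cv2.resize(im['pixels'][100:300,150:350,::-1],(600,600),interpolation=cv2.INTER_CUBIC))"
```

```text
clock: 3.27
eef_pos: [568.5, -45.9, 71.5]
tool_rot: [-3.141, 0.002, -3.027]
force: [0.5, 0.4, -1.2]
width: 85.4
gripper_force: 0.0
```

View pics/side1c.png

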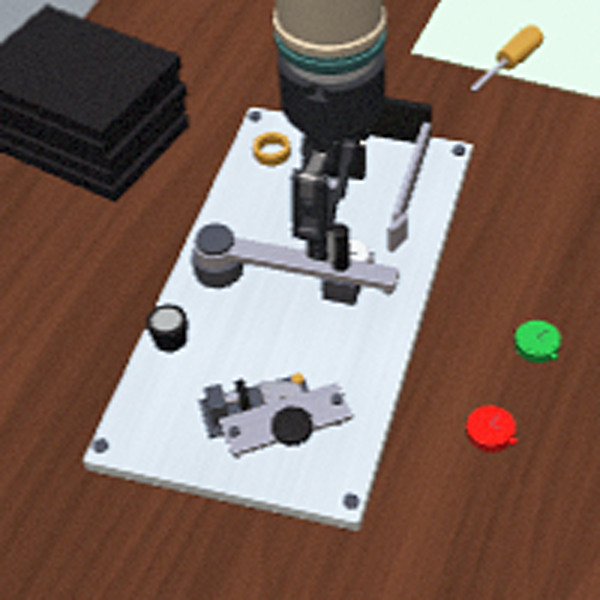

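The gripper looks behind and left of the handle at crop (340,245). I'll check by projecting the expected points before closing.

```bash
python3 -c "
from h import *
im=load('side1')
from fit import W
p=np.load('plate.npy')
X=np.array([[568.5,-45.9,71.5],[567,-48,95],[573.5,-3,90],[563.5,-89,90],[568,-46,145],[676,-35,62]])
print(((proj(im,X)-[150,100])*3).round(0).tolist())
print(ctrl.read_state()['eef_pos'])
t=shot('top','top1');cv2.imwrite('pics/top1c.png',cv2.resize(t['pixels'][90:230,190:370,::-1],(771,600),interpolation=cv2.INTER_CUBIC))
"
```

```text
[[339.0, 252.0], [341.0, 231.0], [312.0, 273.0], [364.0, 203.0], [337.0, 188.0], [215.0, 235.0]]
[568.62749826 -45.92186528  71.62936067]
```

View pics/top1c.png

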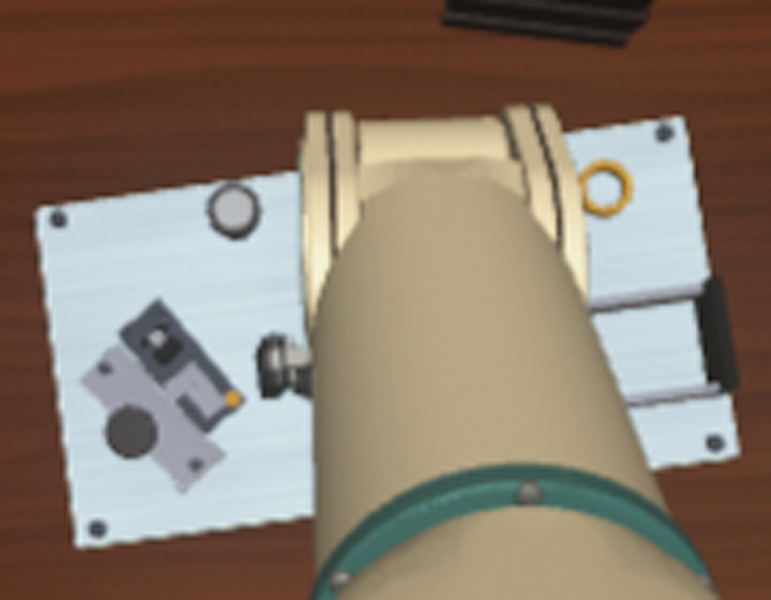

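```bash
python3 -c "
from h import *
t=load('top1');im=load('side1')
for z in(85,100,120): 
  print(z,at(t,(251.2,175.2),z),'side finger tip near',at(im,(150+318/3,100+256/3),z),'far',at(im,(150+350/3,100+175/3),z))
cv2.imwrite('pics/z1.png',np.hstack([cv2.resize(im['pixels'][135:205,225:295,::-1],(500,500),interpolation=cv2.INTER_CUBIC)]))
"
```

```text
85 [576.7  29.1  85. ] side finger tip near [577.6 -25.1  85. ] far [ 587.9 -119.7   85. ]
100 [574.5  28.5 100. ] side finger tip near [571.9 -12.8 100. ] far [ 582.  -105.5  100. ]
120 [571.6  27.7 120. ] side finger tip near [564.2   3.6 120. ] far [574.  -86.6 120. ]
```

View pics/z1.png

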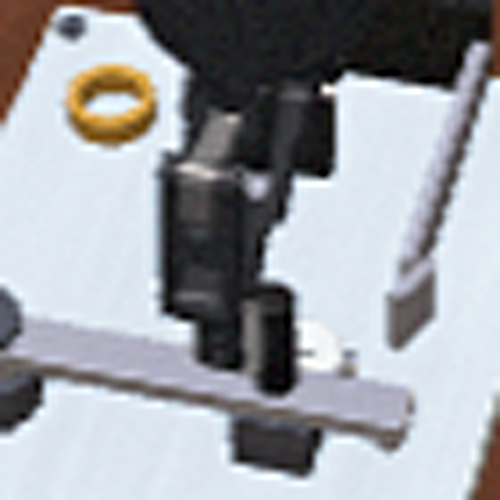

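Here the near fingertip ends at crop (220,360), beside the handle top at (270,295), so the fingers straddle the post but look a little high. I'll close and check the width.

```bash
python3 -m handwheel '[[[0,0,0],[0,0,0],0.5],[[0,0,0],[0,0,0],0.6],[[0,0,0],[0,0,0],0.7],[[0,0,0],[0,0,0],0.7],[[0,0,0],[0,0,0],0.7]]'
python3 -c "
from h import *
im=shot('side','side2');cv2.imwrite('pics/z2.png',np.hstack([cv2.resize(im['pixels'][135:205,225:295,::-1],(500,500),interpolation=cv2.INTER_CUBIC)]))
"; python3 e.py
```

```text
clock: 3.78
eef_pos: [567.7, -45.9, 70.6]
tool_rot: [3.142, 0.0, -3.027]
force: [-0.4, 0.2, 0.1]
width: 26.5
gripper_force: 0.0
3.83 [567.7 -45.9  70.5] [ 3.142  0.    -3.027] F [-0.6 -0.  -1. ] w 25.6 q [ 0.05  0.69 -0.04  1.86  0.04  0.59  1.68]
handle in tool mm [ 0.8 -2.   2.5]
pad in tool mm [  7.3 160.7  15.5]
r 109.2 q 0.018 Ftool [0.6 0.  1. ]
```

View pics/z2.png

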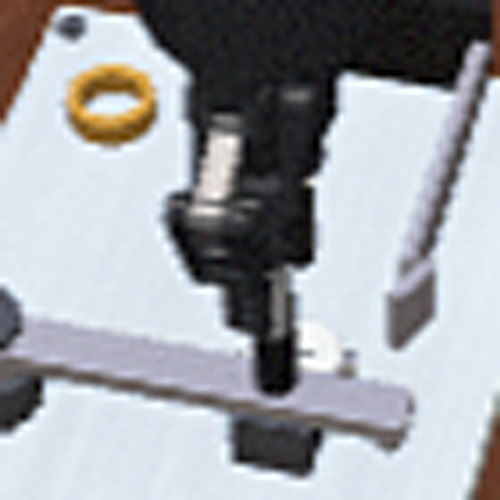

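The fingers straddle the post, with the near finger covering its upper left at (255,290). I lower 5 mm and close.

```bash
python3 -m handwheel '[[[0,0,0],[0,0,0.005],0.7],[[0,0,0],[0,0,0],0.75],[[0,0,0],[0,0,0],0.85],[[0,0,0],[0,0,0],0.9],[[0,0,0],[0,0,0],0.9]]'
python3 -m handwheel '[[[0,0,0],[0,0,0],0.9],[[0,0,0],[0,0,0],0.9]]'; python3 e.py
```

```text
clock: 4.25
eef_pos: [567.7, -45.9, 65.4]
tool_rot: [3.142, -0.0, -3.027]
force: [0.4, -0.2, -0.5]
width: 8.5
gripper_force: 0.0
clock: 4.42
eef_pos: [567.7, -45.9, 65.6]
tool_rot: [-3.142, 0.0, -3.027]
force: [0.9, -0.1, 1.0]
width: 8.8
gripper_force: 0.0
4.42 [567.7 -45.9  65.6] [-3.142  0.    -3.027] F [ 0.9 -0.1  1. ] w 8.8 q [ 0.05  0.7  -0.03  1.86  0.04  0.58  1.68]
handle in tool mm [ 0.9 -2.  -2.4]
pad in tool mm [  7.4 160.7  10.6]
r 109.1 q 0.018 Ftool [-0.8 -0.2 -1. ]
```

Width is 8.8 mm with no grip force, so the handle is not between the pads. I'll look.

```bash
python3 -c "
from h import *
im=shot('side','side3');t=shot('top','top3')
cv2.imwrite('pics/z3.png',np.hstack([cv2.resize(im['pixels'][135:205,225:295,::-1],(500,500),interpolation=cv2.INTER_CUBIC)]))
s=ctrl.read_state();print(proj(im,[s['eef_pos'],[567,-48,95],[567,-48,52]]).round(1).tolist(),s['width'])
print(((proj(im,[s['eef_pos'],[567,-48,95],[567,-48,52]])-[225,135])/.14).round().tolist())
"
```

```text
[[263.3, 185.9], [263.6, 177.1], [264.0, 189.0]] 8.464758950361913
[[274.0, 363.0], [276.0, 301.0], [279.0, 386.0]]
```

View pics/z3.png

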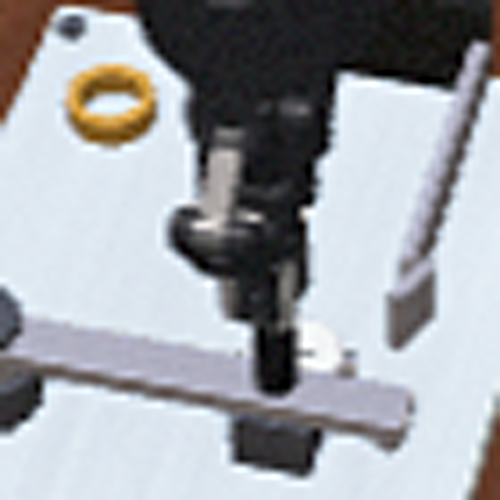

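The pads closed without the post: the fingertips end at crop (260,325), higher than the projected TCP at (274,363). I'll compare silhouettes numerically against the clean picture side0.

```bash
python3 -c "
from h import *
a=load('side0')['pixels'].astype(int)
for f in('side1','side3'):
    b=load(f)['pixels'].astype(int); d=abs(b-a).max(2)
    print(f,'cols 240..285')
    for v in range(150,196): print(v,''.join('#' if x>60 else '+' if x>25 else '.' for x in d[v,240:286]))
print('gray side0')
for v in range(170,196): print(v,' '.join('%3d'%x for x in a[v,254:276].mean(1)))
print('gray side3')
b=load('side3')['pixels']
for v in range(165,196): print(v,' '.join('%3d'%x for x in b[v,254:276].mean(1)))
"
```

```text
side1 cols 240..285
150 ..........#################++###..............
151 ..........################++####..............
152 ..........+###############++####..............
153 ..........################++####..............
154 ..........+##############++#####..............
155 ..........###############++#####..............
156 .......+#################++#####..............
157 .......+################++######..............
158 .......###+.+###########.+######..............
159 ......+######++########+.#######..............
160 .......#############....+#....................
161 .......#############....+#....................
162 ......+#############+++.##....................
163 .......###############+.##....................
164 .......##############+..##....................
165 .......##############.++#.....................
166 .......##############..++.....................
167 .......#############+++.......................
168 .......############+++........................
169 .......############++++.......................
170 .......#############+#........................
171 .....
[... 8197 characters left out ...]
  16  21   0   5  76 166 185 185 178 180 181 181 190 188
189 190 187 185 185 184 188 155  72   8  11  10  40 164 187 181 180 180 180 185 183 185 179
190 105 134 150 179 195 191 194 162 115  98  97 170 186 180 179 183 179 182 183 179 178 180
191  89  98  97  99 100 103 121 149 183 197 202 192 185 183 185 180 185 180 179 182 181 180
192 210 166 134 101 106 104 108 105 104  98 103 112 139 167 186 193 189 183 187 184 185 180
193 234 236 212 136  97  78  90  87  88 107 102 101 103 100  96  98 105 133 163 182 193 186
194 229 231 210 118  40  50  60  70  90 102  84  89  90  93 104 105 100  98  99  92  93 103
195 229 231 211 117  50  56  50  52  52  44  49  61  76  91  56  23 132 156 134 127 111  97
```

```bash
python3 -c "
from h import *
im=load('side3')
c,s=np.cos(.1146),np.sin(.1146)
def P(tcp,a,b,z): # a along plate x, b along plate y
    return [tcp[0]+c*a-s*b,tcp[1]+s*a+c*b,z]
for dz in(0,10,20,30,40):
    A=[P((568.5,-46),a,57,84.5+dz) for a in(-11,11)]+[P((568.5,-46),a,43,84.5+dz) for a in(-11,11)]
    B=[P((567.7,-46),a,18,66.6+dz) for a in(-11,11)]+[P((567.7,-46),a,4,66.6+dz) for a in(-11,11)]
    print(dz,'open',proj(im,A).round().tolist(),'shut',proj(im,B).round().tolist())
print('obs open near finger bottom: cols 252-260 row ~186; shut: cols 257.5-266, row ~180.5')
"
```

```text
0 open [[261.0, 199.0], [252.0, 197.0], [262.0, 194.0], [253.0, 193.0]] shut [[266.0, 192.0], [257.0, 190.0], [267.0, 188.0], [259.0, 186.0]]
10 open [[261.0, 196.0], [252.0, 194.0], [262.0, 192.0], [253.0, 190.0]] shut [[266.0, 189.0], [257.0, 187.0], [267.0, 185.0], [258.0, 183.0]]
20 open [[261.0, 193.0], [251.0, 191.0], [262.0, 189.0], [253.0, 187.0]] shut [[266.0, 186.0], [257.0, 184.0], [267.0, 182.0], [258.0, 180.0]]
30 open [[260.0, 190.0], [251.0, 188.0], [262.0, 186.0], [253.0, 184.0]] shut [[265.0, 183.0], [257.0, 182.0], [267.0, 179.0], [258.0, 177.0]]
40 open [[260.0, 187.0], [251.0, 186.0], [262.0, 183.0], [253.0, 181.0]] shut [[265.0, 180.0], [256.0, 179.0], [267.0, 176.0], [258.0, 175.0]]
obs open near finger bottom: cols 252-260 row ~186; shut: cols 257.5-266, row ~180.5
```

The columns match, so the lateral alignment is right. The rows say the fingertips are about 30 mm higher than the reported TCP. I'll open to straddle the post and lower in small steps, watching force.

```bash
python3 -m handwheel '[[[0,0,0],[0,0,0],0.4],[[0,0,0],[0,0,0],0.4],[[0,0,0],[0,0,0],0.4],[[0,0,0],[0,0,0],0.4]]'|grep -E 'wid|force'
python3 -m handwheel '[[[0,0,0],[0,0,0.003],0.4],[[0,0,0],[0,0,0.003],0.4],[[0,0,0],[0,0,0.002],0.4],[[0,0,0],[0,0,0],0.4]]'|grep -E 'eef|force'
python3 -m handwheel '[[[0,0,0],[0,0,0.003],0.4],[[0,0,0],[0,0,0.002],0.4],[[0,0,0],[0,0,0],0.4]]'|grep -E 'eef|force'
cat > sil.py <<'E'
from h import *
import sys
a=load('side0')['pixels'].astype(int); im=shot('side',sys.argv[1]); d=abs(im['pixels'].astype(int)-a).max(2)
for v in range(160,200,1): print(v,''.join('#' if x>60 else '+' if x>25 else '.' for x in d[v,240:286]))
E
python3 sil.py s4
```

```text
force: [0.3, 0.8, 0.5]
width: 51.3
gripper_force: 0.0
eef_pos: [567.1, -45.8, 56.8]
force: [0.0, -0.4, -1.3]
gripper_force: 0.0
eef_pos: [567.3, -45.9, 52.0]
force: [-0.1, -0.0, -0.6]
gripper_force: 0.0
160 ............###########++######...............
161 ...........+###########++####+................
162 ...........+###########+#######...............
163 ...........+##########++#######...............
164 ...........###########++#######...............
165 ...........###########+########...............
166 .........#+###++####+.+########...............
167 ........############+.+########...............
168 ........####+++###+++.#########...............
169 ........######+++++++.#########...............
170 .......+##########+.++#########...............
171 ........###########++##########...............
172 ........############+##########...............
173 ........+#######+########..+##................
174 ........+################.....................
175 .........############+........................
176 .........############.........................
177 .........############.....
[... 442 characters left out ...]
......######.##+.....................
187 ...............######.###.....................
188 ...............######+##+.....................
189 ................#####+##+.....................
190 ....................++.+......................
191 ..............................................
192 ..............................................
193 ..............................................
194 ..............................................
195 ..............................................
196 ..............................................
197 ..............................................
198 ..............................................
199 ..............................................
```

```bash
python3 -m handwheel '[[[0,0,0],[0,0,0.003],0.4],[[0,0,0],[0,0,0.003],0.4],[[0,0,0],[0,0,0.002],0.4],[[0,0,0],[0,0,0],0.4]]'|grep -E 'eef|force'
python3 -m handwheel '[[[0,0,0],[0,0,0.003],0.4],[[0,0,0],[0,0,0.003],0.4],[[0,0,0],[0,0,0],0.4]]'|grep -E 'eef|force'
python3 -m handwheel '[[[0,0,0],[0,0,0],0.6],[[0,0,0],[0,0,0],0.65],[[0,0,0],[0,0,0],0.7],[[0,0,0],[0,0,0],0.75],[[0,0,0],[0,0,0],0.8]]'|grep -E 'wid|force'
python3 -m handwheel '[[[0,0,0],[0,0,0],0.85],[[0,0,0],[0,0,0],0.9],[[0,0,0],[0,0,0],0.9]]'
python3 e.py;python3 sil.py s5
```

```text
eef_pos: [567.2, -45.9, 43.9]
force: [-0.1, 0.5, -0.4]
gripper_force: 0.0
eef_pos: [567.2, -45.9, 37.9]
force: [0.5, -0.1, -0.5]
gripper_force: 0.0
force: [-0.2, 0.2, -0.2]
width: 17.2
gripper_force: 0.0
clock: 6.73
eef_pos: [567.7, -46.0, 38.8]
tool_rot: [-3.141, 0.0, -3.027]
force: [-0.5, -0.7, 4.0]
width: 13.7
gripper_force: 58.4
6.73 [567.7 -46.   38.8] [-3.141  0.    -3.027] F [-0.5 -0.7  4. ] w 13.7 q [ 0.05  0.74 -0.03  1.87  0.04  0.53  1.68]
handle in tool mm [  0.9  -1.9 -29.2]
pad in tool mm [  7.4 160.8 -16.2]
r 109.1 q 0.017 Ftool [ 0.6 -0.7 -4. ]
160 ...........############++#######..............
161 ...........############++#######..............
162 ...........+###########+########..............
163 ............+#########++#######...............
164 ............+#########++#######...............
165 ............+###++###++#######................
166 ............+##+++###++#######................
167 ............+##+..+##+########................
168 ............+#+..+.+#+########................
169 ............+##..+.#++########................
170 ............+##+...
[... 806 characters left out ...]
........+###..+##++..................
187 +................+###...######+.+.+...........
188 .+####............+##+..###+...##++#++........
189 #+...+####+.........#+++#+.........++###++....
190 .#####....+#####+...######.............+++#...
191 ....++#####++.++####+####+................+...
192 ..........######+..+######+...............+...
193 .............++##+.++...+#######+.........+...
194 ................+.#+++.++...+########+........
195 ................+#..+++++++.##+#+.#######.....
196 ................++......++++.+#######.###+....
197 ................##.............+.#####........
198 ................##...................####.....
199 ................+#...................###......
```

The handle is gripped: width 13.7 mm, 58 N. So reported z runs about 30 mm below the real tip height, which I'll allow for at the pad. Now I swing along the arc, 0.05 rad per row.

```bash
python3 -m handwheel '[[[0,0,2.865],[-0.00014,0.0055,0],0.9],[[0,0,2.865],[-0.00014,0.0055,0],0.9],[[0,0,2.865],[-0.00014,0.0055,0],0.9],[[0,0,2.865],[-0.00014,0.0055,0],0.9],[[0,0,0],[0,0,0],0.9]]' >/dev/null; python3 e.py
```

```text
7.2 [568.3 -23.2  38.8] [3.142e+00 2.000e-03 3.056e+00] F [ 0.  -2.9  2.8] w 13.8 q [-0.02  0.74  0.03  1.88 -0.03  0.52  1.51]
handle in tool mm [ -0.9 -24.8 -29.2]
pad in tool mm [ 37.8 133.3 -16.3]
r 108.7 q 0.227 Ftool [-0.3 -2.9 -2.8]
```

```bash
python3 -m handwheel '[[[0,0,2.865],[-0.00014,0.0055,0],0.9],[[0,0,2.865],[-0.00014,0.0055,0],0.9],[[0,0,2.865],[-0.00014,0.0055,0],0.9],[[0,0,2.865],[-0.00014,0.0055,0],0.9],[[0,0,0],[0,0,0],0.9]]' >/dev/null; python3 e.py|grep -E 'clock|Ft|w '
python3 -m handwheel '[[[0,0,2.865],[-0.00014,0.0055,0],0.9],[[0,0,2.865],[-0.00014,0.0055,0],0.9],[[0,0,0],[0,0,0],0.9]]' >/dev/null; python3 e.py|grep -E 'clock|Ft|w '
python3 -m handwheel '[[[0,0,2.865],[-0.00014,0.0055,0],0.9],[[0,0,0],[0,0,0],0.9],[[0,0,0],[0,0,0],0.9]]' >/dev/null; python3 e.py|grep -E 'clock|Ft|w '
```

```text
7.62 [573.   -2.6  38.8] [-3.141e+00  3.000e-03  2.857e+00] F [ 1.6 -4.   2.4] w 14.1 q [-0.1   0.74  0.08  1.87 -0.11  0.53  1.34]
r 108.4 q 0.422 Ftool [-2.7 -3.4 -2.4]
7.87 [576.7   7.2  38.8] [-3.141e+00  3.000e-03  2.757e+00] F [ 3.2 -4.7  1.9] w 13.8 q [-0.13  0.75  0.11  1.86 -0.15  0.54  1.26]
r 108.3 q 0.519 Ftool [-4.7 -3.2 -1.8]
8.12 [578.5  11.   38.8] [-3.141e+00  3.000e-03  2.709e+00] F [ 2.4 -4.5  1.5] w 14.3 q [-0.15  0.75  0.13  1.85 -0.16  0.54  1.22]
r 108.2 q 0.558 Ftool [-4.1 -3.1 -1.5]
```

```bash
cat > f.sh <<'E'
python3 e.py|grep -E 'Ft'
E
python3 -m handwheel '[[[0,0,1.146],[-0.0003,0.0022,0],0.9],[[0,0,1.146],[-0.0003,0.0022,0],0.9],[[0,0,0],[0,0,0],0.9]]' >/dev/null; sh f.sh
python3 -m handwheel '[[[0,0,1.146],[-0.0002,0.0022,0],0.9],[[0,0,1.146],[-0.0002,0.0022,0],0.9],[[0,0,0],[0,0,0],0.9]]' >/dev/null; sh f.sh
python3 -m handwheel '[[[0,0,1.146],[-0.0002,0.0022,0],0.9],[[0,0,1.146],[-0.0002,0.0022,0],0.9],[[0,0,0],[0,0,0],0.9]]' >/dev/null; sh f.sh
python3 -m handwheel '[[[0,0,1.146],[-0.0002,0.0022,0],0.9],[[0,0,1.146],[-0.0002,0.0022,0],0.9],[[0,0,0],[0,0,0],0.9]]' >/dev/null; sh f.sh
python3 -m handwheel '[[[0,0,1.146],[-0.0002,0.0022,0],0.9],[[0,0,1.146],[-0.0002,0.0022,0],0.9],[[0,0,0],[0,0,0],0.9]]' >/dev/null; sh f.sh
```

```text
r 108.2 q 0.602 Ftool [-4.5 -3.2 -3.3]
r 108.2 q 0.642 Ftool [-4.8 -3.4 -3.4]
r 108.2 q 0.683 Ftool [-3.1 -3.1 -4.4]
r 108.2 q 0.723 Ftool [-3.6 -3.9 -5.5]
r 108.2 q 0.762 Ftool [-2.4 -4.  -6.4]
```

```bash
cat >> e.py <<'E'
v=np.r_[s['eef_pos'][:2]-W(p,(70,0,0))[:2]]; F=s['force']; T=s['torque'][2]
m=(v[0]*F[1]-v[1]*F[0])/1000
print('Ft eq: moment F %.3f + T %.3f Nm -> handle force %.1f / %.1f'%(m,T,(m+T)/.11,(m-T)/.11),'w',round(s['width'],1),'gf',round(s['gripper_force'],0),'T',s['torque'].round(2))
a=load('side0')['pixels'];im=shot('side','last');q=0.762
for r in(20,40,60,80,130,150):
    X=[70-r*np.cos(q),r*np.sin(q),52]; u=proj(im,[W(p,X)]).round().astype(int)[0]; print(r,u,im['pixels'][u[1],u[0]],'was',a[u[1],u[0]]) 
E
python3 e.py; python3 -m handwheel '[[[0,0,0],[0,0,0],0.9]]'
```

```text
9.37 [590.   29.9  38.7] [-3.14   0.     2.506] F [-0.4 -4.6  6.4] w 14.4 q [-0.22  0.77  0.19  1.82 -0.24  0.58  1.06]
handle in tool mm [-27.8 -76.3 -29.2]
pad in tool mm [ 87.9  38.3 -16.3]
r 108.2 q 0.762 Ftool [-2.4 -4.  -6.4]
Ft eq: moment F 0.426 + T 0.246 Nm -> handle force 6.1 / 1.6 w 14.4 gf 59.0 T [-1.   -0.08  0.25]
20 [226 186] [191 192 209] was [105  98  98]
40 [229 191] [193 190 211] was [41 39 39]
60 [233 196] [29 29 34] was [216 226 236]
80 [237 202] [64 63 63] was [219 228 237]
130 [247 215] [178 178 198] was [225 234 242]
150 [252 221] [181 179 198] was [228 237 244]
clock: 9.5
eef_pos: [589.8, 29.7, 38.7]
tool_rot: [-3.14, 0.0, 2.507]
force: [0.7, -4.7, 5.1]
width: 14.0
gripper_force: 59.1
```

The bar follows (its pixels lie on the predicted line), and force plus moment gives 6.1 N at the handle, as the spring should. I continue, watching that number.

```bash
sed -i '/^a=load/,$d' e.py; echo "python3 e.py|grep Ft" > f.sh
python3 -m handwheel '[[[0,0,1.146],[-0.0002,0.0022,0],0.9],[[0,0,0],[0,0,0],0.9]]' >/dev/null; sh f.sh
python3 -m handwheel '[[[0,0,1.146],[-0.0002,0.0022,0],0.9],[[0,0,0],[0,0,0],0.9]]' >/dev/null; sh f.sh
python3 -m handwheel '[[[0,0,1.146],[-0.0002,0.0022,0],0.9],[[0,0,0],[0,0,0],0.9]]' >/dev/null; sh f.sh
python3 -m handwheel '[[[0,0,1.146],[-0.0002,0.0022,0],0.9],[[0,0,0],[0,0,0],0.9]]' >/dev/null; sh f.sh
```

```text
r 108.2 q 0.781 Ftool [-3.2 -4.2 -6.8]
Ft eq: moment F 0.445 + T 0.253 Nm -> handle force 6.3 / 1.7 w 13.9 gf 59.0 T [-0.98  0.01  0.25]
r 108.2 q 0.801 Ftool [-2.8 -4.1 -6.9]
Ft eq: moment F 0.443 + T 0.253 Nm -> handle force 6.3 / 1.7 w 14.2 gf 59.0 T [-0.99  0.07  0.25]
r 108.2 q 0.821 Ftool [-2.7 -4.1 -7.4]
Ft eq: moment F 0.441 + T 0.310 Nm -> handle force 6.8 / 1.2 w 14.0 gf 59.0 T [-0.95  0.14  0.31]
r 108.2 q 0.84 Ftool [-1.6 -4.2 -8.5]
Ft eq: moment F 0.446 + T 0.292 Nm -> handle force 6.7 / 1.4 w 13.8 gf 59.0 T [-0.95  0.23  0.29]
```

```bash
python3 -m handwheel '[[[0,0,1.146],[-0.0002,0.0022,-0.0003],0.9],[[0,0,1.146],[-0.0002,0.0022,-0.0003],0.9],[[0,0,0],[0,0,0],0.9]]' >/dev/null; sh f.sh
python3 -m handwheel '[[[0,0,1.146],[-0.0002,0.0022,-0.0003],0.9],[[0,0,0],[0,0,0],0.9]]' >/dev/null; sh f.sh
python3 -m handwheel '[[[0,0,1.146],[-0.0002,0.0022,0],0.9],[[0,0,0],[0,0,0],0.9]]' >/dev/null; sh f.sh
python3 -m handwheel '[[[0,0,1.146],[-0.0002,0.0022,0],0.9],[[0,0,0],[0,0,0],0.9]]' >/dev/null; sh f.sh
```

```text
r 108.2 q 0.872 Ftool [-2.5 -3.7 -4.1]
Ft eq: moment F 0.404 + T 0.317 Nm -> handle force 6.6 / 0.8 w 14.1 gf 59.0 T [-1.03  0.25  0.32]
r 108.2 q 0.888 Ftool [-2.4 -5.3 -2.9]
Ft eq: moment F 0.574 + T 0.370 Nm -> handle force 8.6 / 1.9 w 13.8 gf 59.0 T [-1.11  0.26  0.37]
r 108.2 q 0.906 Ftool [-2.2 -4.5 -3.5]
Ft eq: moment F 0.487 + T 0.389 Nm -> handle force 8.0 / 0.9 w 14.0 gf 59.0 T [-1.08  0.37  0.39]
r 108.2 q 0.923 Ftool [-2.1 -5.9 -4.8]
Ft eq: moment F 0.635 + T 0.429 Nm -> handle force 9.7 / 1.9 w 14.1 gf 59.0 T [-1.11  0.47  0.43]
```

The ramp began near 0.87, so the catch should be at about 1.05. I use finer steps now.

```bash
for i in 1 2 3 4 5; do python3 -m handwheel '[[[0,0,0.573],[-0.0001,0.0011,0],0.9],[[0,0,0],[0,0,0],0.9],[[0,0,0],[0,0,0],0.9]]' >/dev/null; sh f.sh; done
```

```text
r 108.2 q 0.929 Ftool [-1.7 -7.7 -5. ]
Ft eq: moment F 0.831 + T 0.463 Nm -> handle force 11.8 / 3.3 w 13.9 gf 59.0 T [-1.13  0.67  0.46]
r 108.2 q 0.938 Ftool [-1.3 -6.8 -6.1]
Ft eq: moment F 0.729 + T 0.532 Nm -> handle force 11.5 / 1.8 w 14.1 gf 59.0 T [-1.25  0.77  0.53]
r 108.3 q 0.947 Ftool [-1.4 -7.4 -6.3]
Ft eq: moment F 0.804 + T 0.428 Nm -> handle force 11.2 / 3.4 w 14.0 gf 59.0 T [-1.22  0.83  0.43]
r 108.2 q 0.955 Ftool [-1.7 -8.  -6.2]
Ft eq: moment F 0.861 + T 0.524 Nm -> handle force 12.6 / 3.1 w 14.0 gf 59.0 T [-1.2   0.9   0.52]
r 108.3 q 0.967 Ftool [-1.4 -8.6 -5.5]
Ft eq: moment F 0.925 + T 0.478 Nm -> handle force 12.8 / 4.1 w 14.1 gf 59.0 T [-1.12  0.86  0.48]
```

```bash
for i in 1 2 3 4; do python3 -m handwheel '[[[0,0,0.573],[-0.0001,0.0011,0],0.9],[[0,0,0],[0,0,0],0.9],[[0,0,0],[0,0,0],0.9]]' >/dev/null; sh f.sh; done
```

```text
r 108.2 q 0.987 Ftool [-0.3 -5.3 -4.9]
Ft eq: moment F 0.567 + T 0.394 Nm -> handle force 8.7 / 1.6 w 14.1 gf 59.0 T [-0.96  0.62  0.39]
r 108.2 q 0.999 Ftool [-0.9 -5.4 -5.1]
Ft eq: moment F 0.579 + T 0.391 Nm -> handle force 8.8 / 1.7 w 13.7 gf 59.0 T [-0.85  0.57  0.39]
r 108.2 q 1.015 Ftool [-0.2 -5.4 -4.7]
Ft eq: moment F 0.581 + T 0.302 Nm -> handle force 8.0 / 2.5 w 13.9 gf 59.0 T [-0.8   0.78  0.3 ]
r 108.2 q 1.031 Ftool [ 0.2 -6.1 -3.9]
Ft eq: moment F 0.664 + T 0.301 Nm -> handle force 8.8 / 3.3 w 14.1 gf 59.0 T [-0.67  0.8   0.3 ]
```

Force fell from 12.8 to 8.7 N near 0.98: the tooth snapped. I'll ease on in small steps until the buffer is just felt.

```bash
for i in 1 2; do python3 -m handwheel '[[[0,0,0.573],[-0.0001,0.0011,0],0.9],[[0,0,0],[0,0,0],0.9],[[0,0,0],[0,0,0],0.9]]' >/dev/null; sh f.sh; done
python3 - <<'E'
from h import *
from fit import W
p=np.load('plate.npy'); im=shot('side','s6')
g=im['pixels'].astype(int)
# bar is bluish grey ~(180,180,198); scan along arc at radius 130,145 z=52 for bar extent
for r in(30,130,140,150):
    qs=np.arange(.7,1.3,.01); X=np.stack([70-r*np.cos(qs),r*np.sin(qs),0*qs+50],-1)
    u=proj(im,W(p,X)).round().astype(int); c=g[u[:,1],u[:,0]]
    ok=(abs(c[:,0]-185)<20)&(c[:,2]-c[:,0]>10)&(c[:,2]<222); print(r,''.join('#' if o else '.' for o in ok), qs[ok].mean().round(3), np.degrees(20/r).round(0), ok.sum()*.01*r)
E
```

```text
r 108.2 q 1.041 Ftool [ 0.7 -6.  -3.8]
Ft eq: moment F 0.648 + T 0.312 Nm -> handle force 8.7 / 3.1 w 14.3 gf 59.0 T [-0.61  0.89  0.31]
r 108.2 q 1.051 Ftool [-0.2 -5.8 -4. ]
Ft eq: moment F 0.621 + T 0.362 Nm -> handle force 8.9 / 2.4 w 14.2 gf 59.0 T [-0.62  0.94  0.36]
30 ............................................................. nan 38.0 0.0
130 ..............................###############................ 1.07 9.0 19.5
140 ..............................############................... 1.055 8.0 16.8
150 .......................#....##############................... 1.037 8.0 22.5<stdin>:9: RuntimeWarning: Mean of empty slice.
  ret = ret.dtype.type(ret / rcount)
```

The bar is indeed near 1.05 rad but no buffer is felt yet. I go on gently until the force climbs.

```bash
for i in 1 2 3; do python3 -m handwheel '[[[0,0,0.573],[-0.0001,0.0011,0],0.9],[[0,0,0],[0,0,0],0.9],[[0,0,0],[0,0,0],0.9]]' >/dev/null; sh f.sh; done
```

```text
r 108.2 q 1.057 Ftool [ 1.4 -7.7 -4.3]
Ft eq: moment F 0.832 + T 0.406 Nm -> handle force 11.3 / 3.9 w 13.8 gf 59.0 T [-0.68  1.07  0.41]
r 108.2 q 1.061 Ftool [ 1.7 -7.8 -5.9]
Ft eq: moment F 0.842 + T 0.420 Nm -> handle force 11.5 / 3.8 w 13.7 gf 59.0 T [-0.8   1.27  0.42]
r 108.2 q 1.066 Ftool [ 0.2 -9.4 -6.1]
Ft eq: moment F 1.014 + T 0.454 Nm -> handle force 13.3 / 5.1 w 14.1 gf 59.0 T [-0.89  1.47  0.45]
```

```bash
for i in 1 2; do python3 -m handwheel '[[[0,0,0.573],[-0.0001,0.0011,0],0.9],[[0,0,0],[0,0,0],0.9],[[0,0,0],[0,0,0],0.9]]' >/dev/null; sh f.sh; done
```

```text
r 108.3 q 1.07 Ftool [ 0.8 -9.9 -8.3]
Ft eq: moment F 1.068 + T 0.536 Nm -> handle force 14.6 / 4.8 w 14.2 gf 60.0 T [-0.99  1.69  0.54]
r 108.3 q 1.074 Ftool [  2.  -12.4  -8. ]
Ft eq: moment F 1.329 + T 0.620 Nm -> handle force 17.7 / 6.4 w 13.8 gf 60.0 T [-1.01  1.92  0.62]
```

Force climbs about 3.5 N/mm to 17.7 N: that is the buffer, in about 2.5 mm. Now I ease back; the force should fall to near zero if the catch holds.

```bash
for i in 1 2 3 4 5 6; do python3 -m handwheel '[[[0,0,-0.573],[0.0001,-0.0011,0],0.9],[[0,0,0],[0,0,0],0.9],[[0,0,0],[0,0,0],0.9]]' >/dev/null; sh f.sh; done
```

```text
r 108.2 q 1.069 Ftool [  0.6 -10.   -7.8]
Ft eq: moment F 1.075 + T 0.499 Nm -> handle force 14.3 / 5.2 w 14.0 gf 60.0 T [-0.98  1.73  0.5 ]
r 108.2 q 1.065 Ftool [ 1.4 -9.1 -7.1]
Ft eq: moment F 0.975 + T 0.448 Nm -> handle force 12.9 / 4.8 w 14.1 gf 59.0 T [-0.88  1.53  0.45]
r 108.2 q 1.06 Ftool [-0.  -8.6 -6.2]
Ft eq: moment F 0.931 + T 0.492 Nm -> handle force 12.9 / 4.0 w 14.2 gf 59.0 T [-0.87  1.31  0.49]
r 108.2 q 1.055 Ftool [ 0.5 -7.1 -5.4]
Ft eq: moment F 0.765 + T 0.330 Nm -> handle force 9.9 / 4.0 w 14.3 gf 59.0 T [-0.78  1.12  0.33]
r 108.2 q 1.048 Ftool [ 0.2 -5.7 -4.1]
Ft eq: moment F 0.613 + T 0.293 Nm -> handle force 8.2 / 2.9 w 13.8 gf 59.0 T [-0.63  0.97  0.29]
r 108.2 q 1.04 Ftool [ 0.3 -5.5 -4.6]
Ft eq: moment F 0.597 + T 0.309 Nm -> handle force 8.2 / 2.6 w 14.3 gf 59.0 T [-0.73  0.9   0.31]
```

```bash
for i in 1 2 3 ; do python3 -m handwheel '[[[0,0,-0.573],[0.0001,-0.0011,0],0.9],[[0,0,0],[0,0,0],0.9],[[0,0,0],[0,0,0],0.9]]' >/dev/null; sh f.sh; done
```

```text
r 108.2 q 1.032 Ftool [ 0.6 -6.  -2.9]
Ft eq: moment F 0.648 + T 0.312 Nm -> handle force 8.7 / 3.0 w 14.1 gf 59.0 T [-0.69  0.86  0.31]
r 108.1 q 1.031 Ftool [-0.3 -4.4  0.3]
Ft eq: moment F 0.473 + T 0.211 Nm -> handle force 6.2 / 2.4 w 14.3 gf 59.0 T [-0.41  0.66  0.21]
r 108.1 q 1.03 Ftool [ 0.5 -1.4  3.2]
Ft eq: moment F 0.148 + T 0.120 Nm -> handle force 2.4 / 0.2 w 14.3 gf 58.0 T [0.06 0.36 0.12]
```

The catch holds at 1.03 rad. One more half step to unload, then I open and lift.

```bash
python3 -m handwheel '[[[0,0,-0.3],[0,-0.0006,0],0.9],[[0,0,0],[0,0,0],0.9]]' >/dev/null; sh f.sh
python3 -m handwheel '[[[0,0,0],[0,0,0],0.6],[[0,0,0],[0,0,0],0.5],[[0,0,0],[0,0,0],0.4],[[0,0,0],[0,0,0],0.4],[[0,0,0],[0,0,0],0.4]]' >/dev/null; sh f.sh
python3 -m handwheel '[[[0,0,0],[0,0,-0.01],0.4],[[0,0,0],[0,0,-0.02],0.4],[[0,0,0],[0,0,-0.03],0.4],[[0,0,0],[0,0,-0.02],0.4],[[0,0,0],[0,0,0],0.4]]' >/dev/null; python3 e.py
python3 - <<'E'
from h import *
im=shot('side','s7'); cv2.imwrite('pics/v9.png',cv2.resize(im['pixels'][120:290,170:340,::-1],(600,600),interpolation=cv2.INTER_CUBIC))
from fit import W
p=np.load('plate.npy'); pad=W(p,(70-200*np.cos(.95),200*np.sin(.95),55.)); print(pad,(proj(im,[pad])-[170,120])*600/170)
E
```

```text
r 108.1 q 1.029 Ftool [1.9 0.7 5.6]
Ft eq: moment F -0.074 + T 0.082 Nm -> handle force 0.1 / -1.4 w 14.0 gf 58.0 T [0.34 0.14 0.08]
r 106.6 q 1.025 Ftool [ 0.2  0.2 -0.2]
Ft eq: moment F -0.020 + T 0.047 Nm -> handle force 0.2 / -0.6 w 51.1 gf 0.0 T [-0.02  0.01  0.05]
18.22 [613.9  48.8 124.8] [3.134 0.005 2.261] F [0.7 0.6 1.4] w 51.3 q [-0.32  0.68  0.31  1.71 -0.28  0.79  0.82]
handle in tool mm [-44.5 -98.1  56.3]
pad in tool mm [ 95.6 -15.1  69.1]
r 104.7 q 1.047 Ftool [ 0.   0.9 -1.4]
Ft eq: moment F -0.097 + T 0.014 Nm -> handle force -0.8 / -1.0 w 51.3 gf 0.0 T [-0.02 -0.03  0.01]
[542.00214575 112.89025205  55.        ] [[273.03820212 428.81221251]]
```

View pics/v9.png

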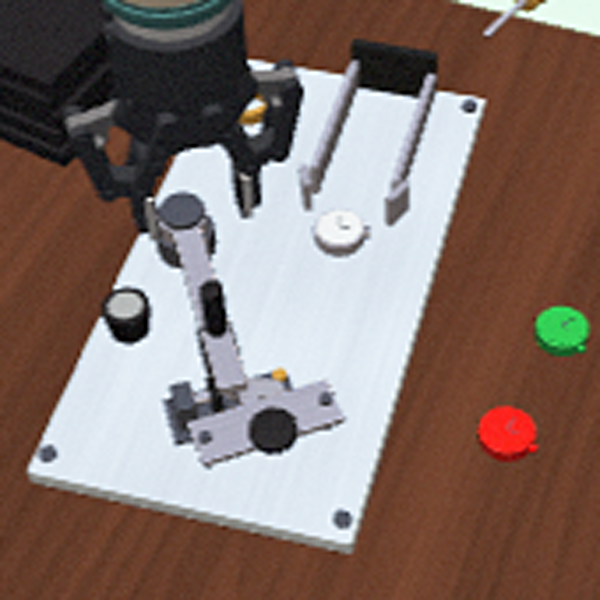

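The arm sits caught at (215,300), the gripper is clear above it, the case is untouched at (340,232), and the pad is at (273,430) as projected. I close the fingers and go over the pad.

```bash
python3 -m handwheel '[[[0,0,0],[0.0191,-0.003,0],1],[[0,0,0],[0.0191,-0.003,0],1],[[0,0,0],[0.0191,-0.003,0],1],[[0,0,0],[0.0191,-0.003,0],1],[[0,0,0],[0.0191,-0.003,0],1]]' >/dev/null
python3 -m handwheel '[[[0,0,0],[0,0,0.03],1],[[0,0,0],[0,0,0.02],1],[[0,0,0],[0,0,0.02],1],[[0,0,0],[0,0,0.01],1],[[0,0,0],[0,0,0],1]]' >/dev/null; python3 e.py
python3 - <<'E'
from h import *
a=load('s7')['pixels'].astype(int); im=shot('side','s8'); d=abs(im['pixels'].astype(int)-a).max(2)
s=ctrl.read_state()['eef_pos']; print(proj(im,[s+[0,0,31],[542,113,55]]).round(1).tolist())
for v in range(205,250): print(v,''.join('#' if x>60 else '+' if x>25 else '.' for x in d[v,225:275]))
E
```

```text
19.1 [535.6 112.7  37. ] [-3.137e+00 -2.000e-03  2.261e+00] F [-0.5  0.5 -0. ] w 0.4 q [-0.42  0.74  0.25  1.94 -0.35  0.51  0.76]
handle in tool mm [-143.9  -78.2  -30.9]
pad in tool mm [ -3.9   5.  -18. ]
r 204.2 q 0.926 Ftool [ 0.7 -0.   0. ]
Ft eq: moment F -0.003 + T 0.038 Nm -> handle force 0.3 / -0.4 w 0.4 gf 0.0 T [-0.03  0.01  0.04]
[[249.2, 238.4], [247.3, 241.5]]
205 .......+##########################################
206 ........##########################################
207 .........#########################################
208 .##....++#########################################
209 .##.....+#########################################
210 .##.....+#########################################
211 +##.....+#########################################
212 +#+.+++++#########################################
213 ....++.+.#########################################
214 +.##.++.+#########################################
215 #+################################################
216 #++#############################################+.
217 ##.#############################################..
218 ##.#
[... 1051 characters left out ...]
...........+##+.#+###...................
238 ......................+#+.##.##...................
239 ......................+#+.+#......................
240 .....................++#+.+#+.....................
241 ......................+##.+#+.....................
242 ......................+#+.........................
243 ..................................................
244 ..................................................
245 ..................................................
246 ..................................................
247 ..................................................
248 ..................................................
249 ..................................................
```

```bash
cat > p.py <<'E'
from h import *
from fit import W
p=np.load('plate.npy'); im=ctrl.get_image('side'); s=ctrl.read_state()
c=[im['pixels'][tuple(proj(im,[W(p,(70-r*np.cos(q),r*np.sin(q),50))]).round().astype(int)[0][::-1])].tolist() for r,q in((80,1.03),(145,0))]
print(s['eef_pos'].round(1),'Fz %.1f'%s['force'][2],'cocked px',c[0],'rest px',c[1])
E
python3 -m handwheel '[[[0,0,0],[-0.0039,0.005,0],1],[[0,0,0],[0,0,0.005],1],[[0,0,0],[0,0,0.003],1],[[0,0,0],[0,0,0],1]]' >/dev/null; python3 p.py
for i in 1 2 3 4 5; do python3 -m handwheel '[[[0,0,0],[0,0,0.001],1],[[0,0,0],[0,0,0.001],1],[[0,0,0],[0,0,0],1]]' >/dev/null; python3 p.py; done
```

```text
[544.  113.3  31.5] Fz -0.0 cocked px [27, 23, 32] rest px [220, 231, 239]
[544.  113.3  29.4] Fz 0.5 cocked px [31, 28, 36] rest px [216, 229, 239]
[544.  113.3  27.2] Fz 0.8 cocked px [32, 32, 37] rest px [219, 230, 239]
[544.1 113.2  25.3] Fz 0.8 cocked px [34, 34, 35] rest px [218, 228, 238]
[544.2 113.3  23.4] Fz 0.8 cocked px [28, 30, 33] rest px [222, 233, 240]
[544.2 113.3  21.5] Fz 2.9 cocked px [32, 28, 36] rest px [218, 229, 238]
```

Contact at about z 22.5, as expected from the 31 mm offset. I press on 1 mm per row.

```bash
for i in 1 2 3; do python3 -m handwheel '[[[0,0,0],[0,0,0.001],1],[[0,0,0],[0,0,0.001],1],[[0,0,0],[0,0,0],1]]' >/dev/null; python3 p.py; done
```

```text
[544.2 113.3  19.5] Fz 3.1 cocked px [33, 33, 34] rest px [218, 228, 238]
[544.3 113.3  17.5] Fz 3.4 cocked px [28, 25, 30] rest px [220, 229, 238]
[544.3 113.3  15.4] Fz 4.4 cocked px [56, 58, 61] rest px [220, 232, 240]
```

```bash
python3 -m handwheel '[[[0,0,0],[0,0,0.001],1],[[0,0,0],[0,0,0],1]]' >/dev/null; python3 p.py
```

```text
[544.2 113.3  14.5] Fz 6.1 cocked px [64, 63, 68] rest px [221, 232, 240]
```

```bash
python3 -m handwheel '[[[0,0,0],[0,0,0.001],1],[[0,0,0],[0,0,0],1]]' >/dev/null; python3 p.py
```

```text
[544.2 113.3  13.5] Fz 5.9 cocked px [64, 69, 73] rest px [153, 164, 174]
```

The rest pixel changed, so the striker is moving. I hold once, check, then lift off.

```bash
python3 -m handwheel '[[[0,0,0],[0,0,0],1],[[0,0,0],[0,0,0],1]]' >/dev/null; python3 p.py
```

```text
[544.2 113.3  13.6] Fz 5.1 cocked px [60, 63, 68] rest px [180, 179, 195]
```

Fired: the bar is back at rest (180,179,195). I lift off and look at the result.

```bash
python3 -m handwheel '[[[0,0,0],[0,0,-0.01],1],[[0,0,0],[0,0,-0.02],1],[[0,0,0],[0,0,-0.035],1],[[0,0,0],[0,0,-0.035],1],[[0,0,0],[0,0,-0.035],1]]'
python3 -m handwheel '[[[0,0,0],[0,0,0],1],[[0,0,0],[0,0,0],1],[[0,0,0],[0,0,0],1],[[0,0,0],[0,0,0],1],[[0,0,0],[0,0,0],1]]' >/dev/null
python3 - <<'E'
from h import *
im=shot('side','s9'); cv2.imwrite('pics/v10.png',cv2.resize(im['pixels'][100:290,150:340,::-1],(600,600),interpolation=cv2.INTER_CUBIC))
E
```

```text
clock: 23.0
eef_pos: [543.2, 113.0, 149.7]
tool_rot: [-3.14, -0.001, 2.261]
force: [0.1, 0.9, -0.5]
width: 0.1
gripper_force: 0.0
```

View pics/v10.png

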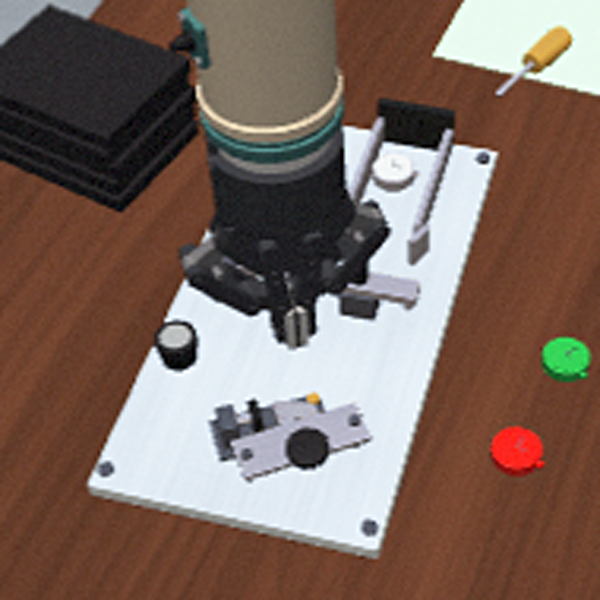

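The watch case lies in the trough at (393,170), the arm is back at rest, the pad is up, and the gripper is clear of everything. I hand it in.

```bash
python3 -c "
from cell import ctrl
print(ctrl.finish_job())"
```

```text
the job is handed in; nothing more can be done
None
```

The shock test is done and handed in: the striker was cocked against the buffer and caught, then released. The pad, pressed at about 6 N, fired it and knocked the watch case into the trough. In the last picture the gripper was clear of the tester; the bystanders out of its view were not rechecked.

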